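Square up the slide trays and pin them in the carrier

ROBOT

A 6-joint arm with a two-finger parallel gripper is mounted at the origin on the work surface. World frame = base frame: x ahead of the robot, y to its left, z up, the work surface at z = 0. Lengths are in m, angles in rad, forces in N, time in s.
With the tool pointing down it reaches from about 0.35 to 0.8 m from the base axis. Payload 7.3 kg.
Tool frame: the origin (TCP) lies at the very end of the fingers, on their centre line; the grasp point (between the pads) lies 19 mm behind it; z points along the fingers, y is the line along which they close (so a half turn about z gives the same grasp; the last joint's range is limited). The gripper opens to 85 mm and grips with 20 to 120 N. Pads are 22 mm wide; open, the fingers measure 114 mm over their backs; the gripper's body (76 mm by 85 mm) begins 54 mm behind the grasp point. The pads swing forward as they close: fully open they stand 13 mm farther back than shut.
Start: joints at [-1.485, 0.342, 1.524, -0, 1.275, -0.146], TCP at [0.121, -0.511, 0.231] pointing down, gripper open.
Joint ranges: [-2.53, 2.53], [-0.77, 2.02], [0.04, 2.7], [-1, 4.14], [0.28, 2.66], [-3.11, 3.11]. Speed limits (rad/s): [2.57, 2.57, 3.14, 3.14, 3.14, 3.14].

INTERFACE

Orientations are given as [roll, pitch, yaw] about the fixed x, y, z axes, in that order (R = Rz(yaw) Ry(pitch) Rx(roll)).
In Python, from plant import robot, optics, job gives the robot as it stands.
- The arm moves only by the tool jog_arm, never from a script. Its argument "series" is a list of rows, each a list of 5 numbers: the opening in per cent of the stroke, from 0 (shut) to 100 (fully open), then the shift along the tool's x, y, z normalised to -1 to 1, where 1 is 0.02 m, then the turn about the tool's z normalised to -1 to 1, where 1 is 45 degrees. A call has 1 to 12 rows; each row shifts and turns the commanded pose from where the row before left it, along the tool's axes as they then stand; what a row does not reach is not made up. A row lasts 1/10 s, in which the tool goes at most 50 mm and 8.59 degrees, less where a joint would pass 70% of its speed; a pose out of reach is approached as far as the arm can. A call with a number of a shift or a turn outside -1 to 1 is refused whole. A call with a gripper value outside its range is refused whole. The fingers move at their own pace and stop on an object; "squeeze" is the grip in N (left out, the last holds). Time passes only in rows, so rows that do not move let the fingers close. It gives the time, the measured TCP pose, the force, the opening and the grip force at its end, in the units of the state.
- robot.observe(): the state, without advancing time (a new reading comes with each control period).
- optics.grab_frame(name): name is "side" or "top" or "wrist"; returns a dict with "frame" (420x560x3 uint8, red, green, blue), "fx", "fy", "cx", "cy" (pixels), "pose" (4x4, takes a point from camera to world coordinates). Camera axes: x right, y down, z forward; pixel columns grow to the right and rows downward; lengths in m; the calibration is good to about 2 mm. A picture is of the moment at which its call begins. There is no depth.
- job.finish_job(): hands the job in; it is judged then, once.
The state is a dict: "time_s": time; "joint_positions": joint angles; "joint_velocities": joint speeds; "joint_efforts": joint torques, N m; "position": TCP position; "tcp_rot": TCP orientation; "contact_force": force on the tool from outside, world axes, zero at the start; "torque": the same for the moment, N m; "width": opening from 0.0 (shut) to 1.0 (fully open); "gripper_force": force on a finger pad.
Only numpy, scipy, OpenCV 4.12 (cv2) and the standard library are available. Lean on these libraries where they do the work, as an engineer would, in place of code of your own. Each camera call takes 0.05 s, during which the arm holds its last target. There are 200 camera calls.

TASK

First tap the three stacked slide trays in from their open end until all three are fully home against the carrier's blue fence, edges in line. Then take the long rod with the red handle from its stand and thread it down through the upper brass bushing, the trays' slots and the lower brass bushing, until its tip sticks out about 15 mm below the lower bushing. Finish while still holding the rod there in the gripper, upright, handle clear of the upper bushing and tip clear of the bench, and leave everything else alone.

Things in the scene. Friction and masses are not known exactly. Their poses are not given: they have to be found in the camera images.
- carrier: Slide-tray carrier, fixed on the bench: white deck (carrier x -79 to 79, y -70 to 75 mm) on legs, its top 60 mm above the bench. Origin on the bench, z up. Trays slide on it towards +y until they meet the blue fence; the -y end is open. A blue column (34 by 18 mm, centre y 67, top at 110 mm) carries the upper bushing.
- fence (a point): Middle of the fence's tray-side face, top edge, at carrier y 15 mm, 90 mm above the bench. The fence is 8 mm thick, with a 44 mm wide gap here for the trays' tabs. Blue side guides, as high as the fence (30 mm over the deck), run from it to carrier y -35 on both sides of the trays, about 2 mm of play each side.
- upper_bushing (a point): Centre of the hole of the upper bushing, on its top face, 110 mm above the bench, at carrier x 0, y 38 mm. Brass block 34 by 34 by 14 mm (underside 96 mm above the bench), vertical through hole 15 mm in diameter. Axes as the carrier's.
- lower_bushing (a point): Centre of the hole of the lower bushing, on its underside, 46 mm above the bench, straight below the upper one. Brass block 34 by 34 by 14 mm, top level with the deck, through hole 15 mm in diameter, open below down to the bench.
- tray_bottom: Grey bottom tray: plate 116 (x) by 90 (y) by 8 mm, 120 g, origin at its underside centre, axes as the carrier's. At +y a 36 mm wide tab sticks out 39 mm with a square 18 mm slot centred at tray y 68. Home: origin at carrier y -30, slot under the bushing, -y edge at carrier y -75, beyond the deck. Starts 7 to 24 mm out. A few N slide the stack.
- tray_middle: Middle slide tray (orange), same shape, on the bottom one (underside 68 mm above the bench); starts 7 to 24 mm out.
- tray_top: Top slide tray (green, four glass slides on it), same shape, on the middle one (underside 76 mm, top 84 mm above the bench); starts 7 to 24 mm out.
- lock_rod_grip (a point): Centre of the red handle of the long rod: round, upright, 22 mm in diameter, 44 mm tall; 140 mm above the bench at the start. Below it a steel shank of 12 mm diameter, 110 mm long, with a small bevel at the tip: this point is 132 mm above the tip. z points from tip to handle. Rod about 130 g.
- lock_rod_tip (a point): Centre of the tip of the long rod, 8 mm above the bench at the start, inside its stand.
- red_stand (a point): Middle of the top of the stand that holds the long rod at the start: fixed grey block 50 by 50 mm, 60 mm tall, on a 64 mm square foot, with an upright hole 52 mm deep. The two rods' stands swap places from start to start.
- short_rod_grip (a point): Centre of the black handle (22 mm in diameter, 44 mm tall) of a spare rod with a 75 mm shank, too short for this job, in an equal stand; this point is 105 mm above the bench. Leave it.
- dropper: White dropper bottle, 38 mm diameter, 85 mm tall, on the bench; origin at the underside. Leave it.
- pot: Clear specimen pot with orange lid, 56 mm diameter, 60 mm tall; origin at the underside. Leave it.
- slide_box: Blue slide box, 85 by 105 by 34 mm; origin at the underside. Leave it.
- stain_jar: Amber jar with black lid, 60 mm diameter, 90 mm tall; origin at the underside. Leave it.
- dish: Steel dish, 100 mm diameter, 35 mm tall; origin at the underside. Leave it.
Mind the look-alikes: they are no part of the job. Of the things that look like the tray_top, the middle-sized one is meant.

How it is judged:
On the way, in this order (a step that is already met when the one before it is completed fails the run):
1. all three trays are fully home against the fence (within 2.5 mm) (y of each of tray_bottom, tray_middle, tray_top in the frame of carrier above -0.0325 m), for 0.2 s.
2. the long rod is lifted out of its stand in the gripper (height (world z) of lock_rod_tip above 0.075 m and contact force between the fingers and lock_rod above 1.5 N and horizontal distance between lock_rod_tip and upper_bushing above 0.02 m), for 0.1 s.
3. the rod's tip is inside the upper bushing (height (world z) of lock_rod_tip between 0.05 and 0.107 m and horizontal distance between lock_rod_tip and upper_bushing below 0.005 m and angle between the z axis of lock_rod_grip and the z axis of carrier, either way round below 0.12 rad), for 0.05 s.
At the end, for the whole second after the job is handed in: The gripper holds the long rod still, upright within 0.08 rad, through both bushings and the tray slots: tip 6 to 34 mm below the lower bushing (12 to 40 mm above the bench), within 5 mm of its axis, so neither tip nor handle rests on anything; all trays within 2.5 mm of home (all of step 1 and height (world z) of lock_rod_tip between 0.012 and 0.04 m and horizontal distance between lock_rod_tip and lower_bushing below 0.005 m and angle between the z axis of lock_rod_grip and the z axis of carrier, either way round below 0.08 rad and contact force between the fingers and lock_rod above 1.5 N and linear speed of lock_rod below 0.02 m/s); the arm keeps its last pose, push and grip.
It fails at once if the spare rod or a bystander is moved more than 30 mm (distance of any of short_rod_grip, dropper, pot, slide_box, stain_jar, dish from where it was at the start of the episode above 0.03 m).
It also fails if it takes over 64 s, if anything falls off the work surface, if the arm or the gripper's body presses on something with over 40 N, if the wrist force passes 120 N, or if a joint passes its speed limit or range.

## Working session

There is one attempt and no reset: what is moved stays moved. The work goes in short steps, Python scripts to look and compute and a tool call to move; the robot and the scene stay as the last step left them, time stands still between calls to the robot, and variables do not carry over. Pictures are saved under pics/ and viewed, at most 10 in all, crops included, and the job is handed in when it is done.

Besides the shell and the picture viewer there is one more tool, called after "Call:" as a command line: name --pt "numbers of a row" for each row, then --argument value for the rest. jog_arm: Moves the arm, as the interface text tells. Its arguments: {"type":"object","properties":{"series":{"type":"array","items":{"type":"array","items":{"type":"number"}}},"squeeze":{"type":"number"}},"required":["series"]}

```bash
mkdir -p pics; cat > h.py <<'E'
import numpy as np, cv2, pickle
from plant import robot, optics, job
def grab(n, tag):
    f=optics.grab_frame(n); pickle.dump(f,open(f'pics/{tag}.pkl','wb')); return f
def load(tag): return pickle.load(open(f'pics/{tag}.pkl','rb'))
def w(f,u,v,z):
    P=np.array(f['pose']); d=P[:3,:3]@np.array([(u-f['cx'])/f['fx'],(v-f['cy'])/f['fy'],1]); o=P[:3,3]
    return o+d*(z-o[2])/d[2]
def px(f,p):
    P=np.array(f['pose']); c=P[:3,:3].T@(np.array(p)-P[:3,3]); return f['fx']*c[0]/c[2]+f['cx'], f['fy']*c[1]/c[2]+f['cy']
def save(f,name,crop=None,s=1):
    im=f['frame'][:,:,::-1]
    if crop: im=im[crop[1]:crop[3],crop[0]:crop[2]]
    cv2.imwrite(f'pics/{name}.png',cv2.resize(im,None,fx=s,fy=s,interpolation=cv2.INTER_CUBIC))
E
python3 - <<'E'
from h import *
for n in('top','side'):
    f=grab(n,n+'0'); save(f,n+'0',s=1.4); print(n,f['fx'],f['cx'],f['cy'],np.round(f['pose'],3).tolist())
print(robot.observe())
E
```

```text
top 478.94741907388095 274.32427017358395 209.32879844111883 [[0.008, -0.974, 0.226, 0.345], [-1.0, -0.009, -0.001, 0.05], [0.003, -0.226, -0.974, 1.112], [0.0, 0.0, 0.0, 1.0]]
side 452.1469905062806 280.59208664347733 202.2626054003274 [[0.937, -0.16, 0.312, 0.211], [-0.35, -0.484, 0.802, -0.869], [0.023, -0.86, -0.509, 0.701], [0.0, 0.0, 0.0, 1.0]]
{'time_s': 0.1, 'joint_positions': array([-1.48497445e+00,  3.42661097e-01,  1.52490467e+00, -1.98718356e-05,
        1.27539707e+00, -1.46003286e-01]), 'joint_velocities': array([ 0.00158235, -0.00273328, -0.00277422,  0.00113722, -0.0001202 ,
        0.0004855 ]), 'joint_efforts': array([ 1.09960300e-03, -4.34447622e+01, -2.46492255e+01, -1.94065778e-04,
        4.78101618e-03, -2.76547532e-07]), 'position': array([ 0.12060484, -0.51060049,  0.23069715]), 'tcp_rot': array([-3.14023429e+00, -1.80539190e-04,  2.31830836e-01]), 'contact_force': array([-0.30082675,  0.14119936,  0.12373878]), 'torque': array([-0.07575129,  0.00063427,  0.08956435]), 'gripper_force': 0.0, 'width': 1.0026819103989968}
```

View pics/top0.png

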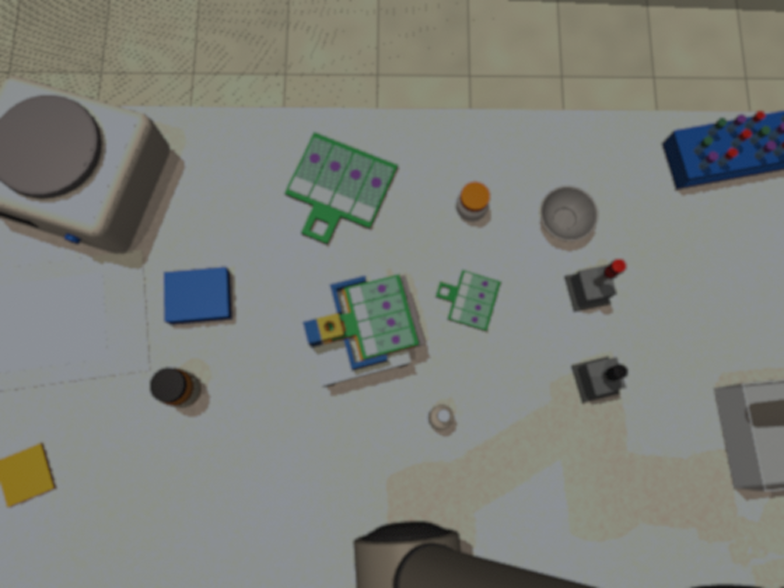

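View pics/side0.png

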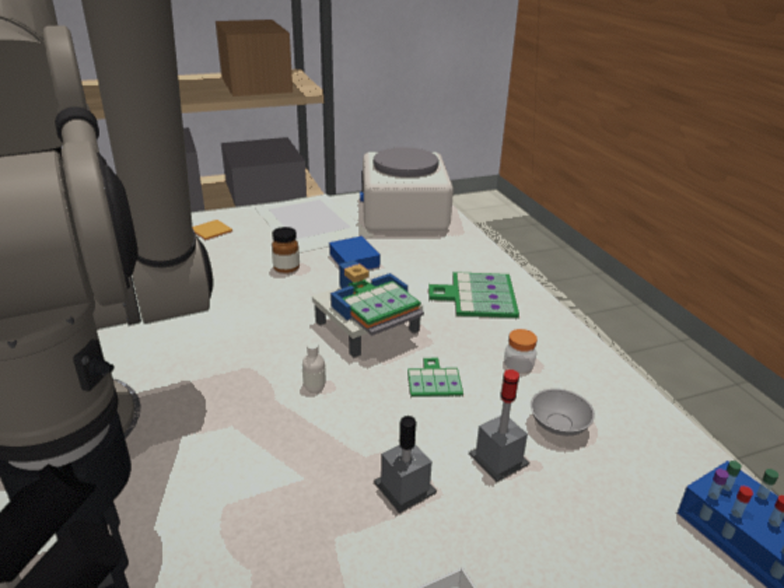

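The top view shows the carrier near (360,325), with its bushing at (330,326) and its open end facing right. The long red rod is at (617,267) and the spare black rod at (618,372). I'll enlarge both areas.

```bash
python3 - <<'E'
from h import *
f=load('top0')
a=f['frame'][:,:,::-1]
A=cv2.resize(a[185:285,210:310],(600,600),interpolation=cv2.INTER_CUBIC)
B=cv2.resize(a[180:280,400:450],(200,400),interpolation=cv2.INTER_CUBIC)
C=np.zeros((600,800,3),np.uint8);C[:,:600]=A;C[:400,600:]=B
cv2.imwrite('pics/c0.png',C)
s=load('side0'); save(s,'s0c',(215,180,315,260),7.5)
E
```

```text
(no output)
```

View pics/c0.png

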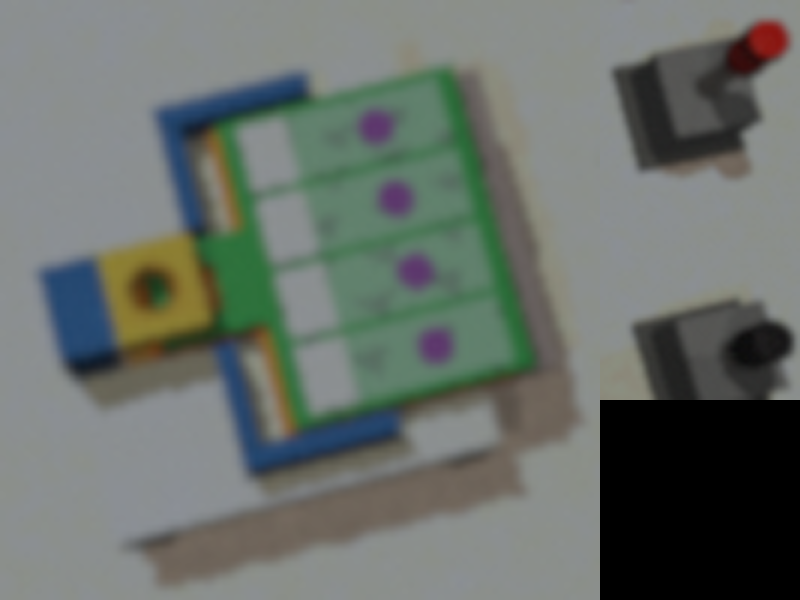

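View pics/s0c.png

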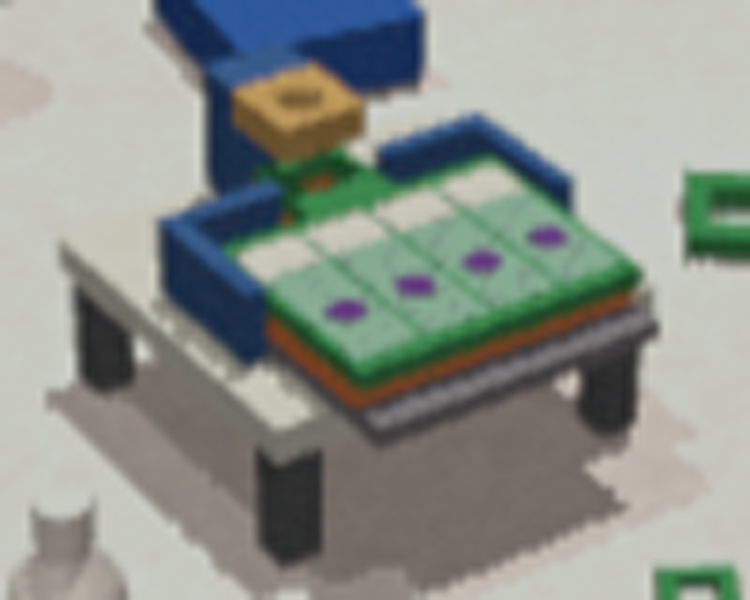

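Top crop: the hole is at (152,290) and the fence's outer corners are at (155,112) and (250,472). The green tray's -y edge runs from (455,68) to (537,365), and the red handle top is at (768,40). In the side crop, the bottom tray sticks out farthest and the middle and top trays less.

```bash
python3 - <<'E'
from h import *
f=load('top0')
c=lambda x,y,z:w(f,210+x/6-.4,185+y/6-.4,z)
a=lambda d:np.degrees(np.arctan2(d[1],d[0]))
H=c(152,290,.11); print('hole',H)
p,q=c(155,112,.09),c(250,472,.09); print('fence',p,q,'xdir',a(p-q),np.linalg.norm(p-q))
p,q=c(455,68,.084),c(537,367,.084); print('edge',p,q,a(p-q),np.linalg.norm(p-q))
yaw=np.radians(a(p-q)); 
X=np.array([np.cos(yaw),np.sin(yaw),0]);Y=np.array([-X[1],X[0],0]); M=(p+q)/2
print('edge rel hole x,y',(M-H)@X,(M-H)@Y, 'home -113')
# red handle top z .162
R=w(f,400+168/4-.4,180+40/4-.4,.162);B=w(f,400+163/4-.4,180+343/4-.4,.127);print('red',R,'black',B)
R2=np.array(R)
for n,(u,v),z in (('red',(510/1.4,374/1.4),.162),('black',(408/1.4,419/1.4),.127),('hole',(215+300/7.5-.4,180+97/7.5-.4),.11),('tedge l',(215+362/7.5,180+384/7.5),.076),('tedge r',(215+640/7.5,180+280/7.5),.076),('bot l',(215+380/7.5,180+440/7.5),.06),('bot r',(215+657/7.5,180+328/7.5),.06)):
    P=w(load('side0'),u,v,z); print('side',n,P,(P-H)@X,(P-H)@Y)
E
```

```text
hole [0.52527921 0.13209762 0.11      ]
fence [0.59498717 0.13442186 0.09      ] [0.46349436 0.09712334 0.09      ] xdir 15.836224274946094 0.13668042471371492
edge [0.61419529 0.02452159 0.084     ] [ 0.5029877  -0.00541795  0.084     ] 15.068025469986926 0.11516728000716729
edge rel hole x,y 0.0003092327204649604 -0.12699246896086472 home -113
red [ 0.61018262 -0.2948428   0.162     ] black [ 0.45830977 -0.29357673  0.127     ]
side red [ 0.60790366 -0.2961463   0.162     ] -0.03154507519973085 -0.4349995014137384
side black [ 0.4597746  -0.29787621  0.127     ] -0.17503086561079678 -0.39816145988829227
side hole [0.52539072 0.13088906 0.11      ] -0.00020650709025139051 -0.0011959964231771233
side tedge l [ 0.50524502 -0.00156354  0.076     ] -0.0540926846810988 -0.12385740808035255
side tedge r [0.61579685 0.02801248 0.076     ] 0.06034688172558045 -0.12403794650093367
side bot l [ 0.50802505 -0.0118899   0.06      ] -0.05409273863410376 -0.13455143611864595
side bot r [0.61988226 0.02071318 0.06      ] 0.06239425682481315 -0.1321483537179399
```

Call:
jog_arm --pt "100 0 0 0 -0.186" --pt "100 0 0 0 -0.186" --pt "100 0 0 0 -0.186" --pt "100 0 0 0 -0.186" --pt "100 0 0 0 -0.186" --pt "100 0 0 0 -0.186" --pt "100 0 0 0 -0.186" --pt "100 0 0 0 -0.186" --pt "100 0 0 0 -0.186" --pt "100 0 0 0 -0.186" --pt "80 0 0 0 -0.186" --pt "70 0 0 0 0"

```text
time_s: 1.3
position: [0.1198, -0.5069, 0.2299]
tcp_rot: [3.14, -0.01, 1.841]
contact_force: [-2.5, 12.9, -1.9]
width: 0.708
gripper_force: 0.0
```

Call:
jog_arm --pt "70 0.62 1 0 0" --pt "70 0.62 1 0 0" --pt "70 0.62 1 0 0" --pt "70 0.62 1 0 0" --pt "70 0.62 1 0 0" --pt "70 0.62 1 0 0" --pt "70 0.62 1 0 0" --pt "70 0.62 1 0 0" --pt "70 0.62 1 0 0" --pt "70 0.62 1 0 0" --pt "70 0.62 1 0 0" --pt "70 0.62 1 0 0"

```text
time_s: 2.5
position: [0.3131, -0.303, 0.231]
tcp_rot: [-3.141, -0.001, 1.839]
contact_force: [0.7, 0.3, -0.2]
width: 0.699
gripper_force: 0.0
```

Call:
jog_arm --pt "70 0.62 1 0 0" --pt "70 0.62 1 0 0" --pt "70 0.62 1 0 0" --pt "70 0.62 1 0 0" --pt "70 0.62 1 0 0" --pt "70 0.62 1 0 0" --pt "70 0.62 1 0 0" --pt "70 0.62 1 0 0" --pt "70 0.62 1 0 0" --pt "70 0.62 1 0 0" --pt "70 0 0 0 0"

```text
time_s: 3.6
position: [0.4738, -0.1297, 0.2309]
tcp_rot: [3.142, -0.001, 1.841]
contact_force: [-0.3, -0.6, 0.8]
width: 0.7
gripper_force: 0.0
```

Call:
jog_arm --pt "70 0.61 0.99 0 0" --pt "70 0.61 0.99 0 0" --pt "70 0.61 0.99 0 0" --pt "70 0.61 0.99 0 0" --pt "70 0.61 0.99 0 0" --pt "70 0.61 0.99 0 0" --pt "70 0 0 1 0" --pt "70 0 0 1 0" --pt "70 0 0 1 0" --pt "70 0 0 1 0" --pt "70 0 0 0 0"

```text
time_s: 4.7
position: [0.5657, -0.0297, 0.1484]
tcp_rot: [-3.136, -0.003, 1.838]
contact_force: [0.3, -1.0, 0.5]
width: 0.699
gripper_force: 0.0
```

Call:
jog_arm --pt "70 0 0 1 0" --pt "70 0 0 1 0" --pt "70 0 0 1 0" --pt "70 0 0 1 0" --pt "70 0 0 1 0" --pt "70 0 0 0.3 0" --pt "70 0 0 0 0"

```text
time_s: 5.4
position: [0.5677, -0.0297, 0.0453]
tcp_rot: [-3.141, -0.0, 1.838]
contact_force: [0.6, 0.3, 0.3]
width: 0.697
gripper_force: 0.0
```

```bash
python3 - <<'E'
from h import *
f=grab('side','s1'); save(f,'s1c',(195,160,335,265),5.7)
E
```

```text
(no output)
```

View pics/s1c.png

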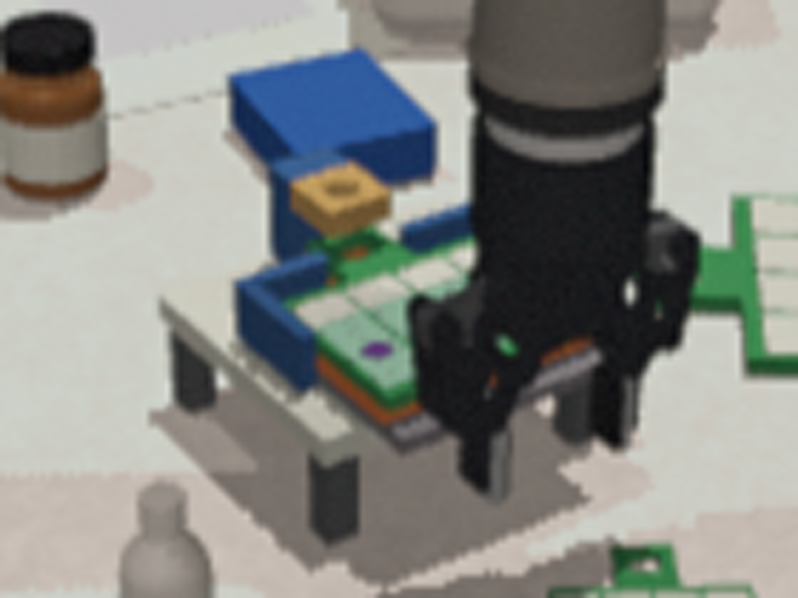

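The fingers stand just outside the open end, straddling the tray centre, with tips below the bottom tray (crop about (490,490) and (620,440)). I'll push now, gently near the end.

Call:
jog_arm --pt "70 0.25 0 0 0" --pt "70 0.25 0 0 0" --pt "70 0.25 0 0 0" --pt "70 0.25 0 0 0" --pt "70 0.2 0 0 0" --pt "70 0.2 0 0 0" --pt "70 0.2 0 0 0" --pt "70 0.2 0 0 0" --pt "70 0 0 0 0"

```text
time_s: 6.35
position: [0.5584, 0.0057, 0.0454]
tcp_rot: [3.141, 0.0, 1.839]
contact_force: [1.1, -0.6, 1.6]
width: 0.705
gripper_force: 0.8
```

Call:
jog_arm --pt "70 0.1 0 0 0" --pt "70 0.1 0 0 0" --pt "70 0 0 0 0"

```text
time_s: 6.65
position: [0.5574, 0.0093, 0.0453]
tcp_rot: [3.141, 0.0, 1.839]
contact_force: [1.1, -2.2, 2.6]
width: 0.699
gripper_force: 1.5
```

Call:
jog_arm --pt "70 0.08 0 0 0" --pt "70 0 0 0 0" --pt "70 0 0 0 0"

```text
time_s: 6.95
position: [0.5569, 0.0107, 0.0453]
tcp_rot: [3.142, 0.0, 1.839]
contact_force: [1.8, -2.9, 2.1]
width: 0.704
gripper_force: 1.7
```

Call:
jog_arm --pt "70 0.06 0 0 0" --pt "70 0 0 0 0"

```text
time_s: 7.15
position: [0.5565, 0.0119, 0.0453]
tcp_rot: [-3.142, 0.0, 1.839]
contact_force: [1.1, -4.4, 2.7]
width: 0.701
gripper_force: 1.9
```

Call:
jog_arm --pt "70 0.06 0 0 0" --pt "70 0 0 0 0"

```text
time_s: 7.35
position: [0.5562, 0.013, 0.0453]
tcp_rot: [-3.142, 0.0, 1.839]
contact_force: [0.9, -4.4, 2.1]
width: 0.7
gripper_force: 2.4
```

Call:
jog_arm --pt "70 0.06 0 0 0" --pt "70 0 0 0 0"

```text
time_s: 7.55
position: [0.5563, 0.013, 0.0453]
tcp_rot: [3.141, 0.002, 1.839]
contact_force: [2.3, -9.6, 0.5]
width: 0.701
gripper_force: 5.0
```

Call:
jog_arm --pt "70 0.06 0 0 0" --pt "70 0.04 0 0 0" --pt "70 0 0 0 0"

```text
time_s: 7.85
position: [0.5563, 0.013, 0.0453]
tcp_rot: [3.141, 0.005, 1.839]
contact_force: [4.1, -18.6, -0.4]
width: 0.698
gripper_force: 9.4
```

Call:
jog_arm --pt "70 -0.2 0 0 0" --pt "70 -0.8 0 0 0" --pt "70 -1 0 0 0" --pt "70 -1 0 0 0" --pt "70 0 0 -1 0" --pt "70 0 0 -1 0" --pt "70 0 0 -1 0" --pt "70 0 0 -1 0" --pt "70 0 0 -1 0" --pt "70 0 0 -1 0" --pt "70 -1 0 -1 0" --pt "70 -1 0 -1 0"

```text
time_s: 9.05
position: [0.5815, -0.0802, 0.2057]
tcp_rot: [-3.141, -0.001, 1.84]
contact_force: [0.6, 0.8, 0.4]
width: 0.694
gripper_force: 0.0
```

Call:
jog_arm --pt "100 -1 -0.5 -1 0" --pt "100 -1 -0.5 -1 0" --pt "100 -1 -0.5 0 0" --pt "100 -1 -0.5 0 0" --pt "100 -1 0 0 0" --pt "100 -1 0 0 0" --pt "100 0 0 0 0"

```text
time_s: 9.75
position: [0.5749, -0.2088, 0.2444]
tcp_rot: [-3.141, -0.001, 1.837]
contact_force: [-0.6, 0.7, 0.5]
width: 0.997
gripper_force: 0.0
```

```bash
python3 - <<'E'
from h import *
f=grab('side','s2'); t=grab('top','t2')
A=cv2.resize(f['frame'][175:265,210:310,::-1],(500,450),interpolation=cv2.INTER_CUBIC)
B=cv2.resize(t['frame'][190:270,215:305,::-1],(300,267),interpolation=cv2.INTER_CUBIC)
C=np.zeros((450,800,3),np.uint8);C[:,:500]=A;C[:267,500:]=B;cv2.imwrite('pics/c2.png',C)
E
```

```text
(no output)
```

View pics/c2.png

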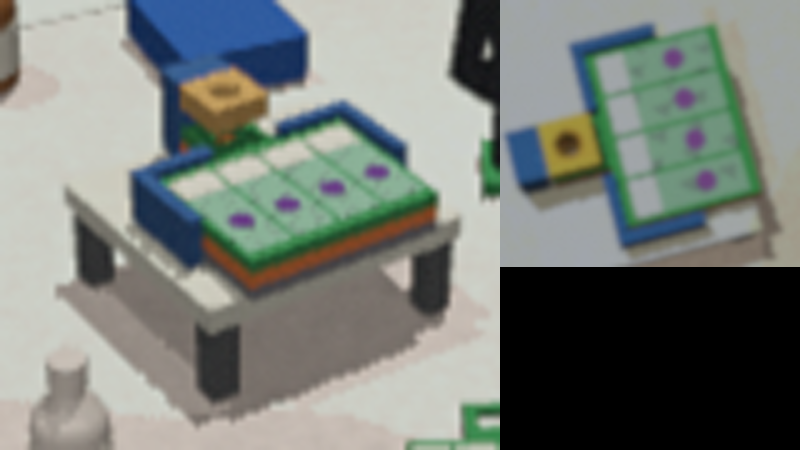

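The three edges look flush at the open end, with the green tray against the fence. I'll check that against projected home points and take a wrist view towards the rod.

```bash
python3 - <<'E'
from h import *
f=load('s2');t=load('t2')
H=np.array([.5253,.1315,0]);yaw=np.radians(15.35);X=np.array([np.cos(yaw),np.sin(yaw),0]);Y=np.array([-X[1],X[0],0])
for z in(.06,.068,.076,.084):
    for x in(-.058,.058):
        u,v=px(f,H+x*X-.113*Y+[0,0,z]); print('side crop',z,x,(u-210)*5+2,(v-175)*5+2)
for x in(-.058,.058):
    u,v=px(t,H+x*X-.113*Y+[0,0,.084]); print('top crop',500+(u-215)*3.33,(v-190)*3.33)
g=f['frame']
for k in range(0,1):
    print([tuple(int(c) for c in g[r,265]) for r in range(218,242)])
wv=grab('wrist','w2'); print(wv['fx'],wv['cx'],wv['cy'],np.round(wv['pose'],3).tolist()); print('rod px',px(wv,[.609,-.2955,.162]))
save(wv,'w2',s=1.2)
E
```

```text
side crop 0.06 -0.058 251.15867562286536 302.4533252431986
side crop 0.06 0.058 436.75268997233115 231.38404104826532
side crop 0.068 -0.058 251.15398848702694 289.1012284637858
side crop 0.068 0.058 437.39223250417194 218.4620238746761
side crop 0.076 -0.058 251.14926696122166 275.6511660649663
side crop 0.076 0.058 438.0362287835562 205.4500183119188
side crop 0.084 -0.058 251.14451066557206 262.10205590206965
side crop 0.084 0.058 438.6847254966129 192.34708106236153
top crop 760.6855308487554 191.18883847521096
top crop 714.4494473361863 24.01914448874004
[(123, 166, 137), (105, 157, 120), (124, 166, 137), (133, 165, 144), (132, 172, 145), (104, 159, 119), (65, 136, 82), (46, 110, 62), (33, 78, 45), (53, 74, 41), (99, 71, 37), (126, 68, 35), (117, 68, 46), (78, 66, 66), (75, 72, 73), (100, 97, 92), (118, 117, 107), (121, 119, 109), (120, 117, 108), (120, 113, 106), (121, 112, 107), (120, 112, 105), (120, 113, 107), (120, 112, 107)]
328.72635989624933 280.8872437565346 207.29896112693993 [[0.965, 0.253, 0.075, 0.555], [0.264, -0.922, -0.283, -0.134], [-0.002, 0.292, -0.956, 0.387], [0.0, 0.0, 0.0, 1.0]]
rod px (np.float64(293.50450739413156), np.float64(327.7076572387932))
```

View pics/w2.png

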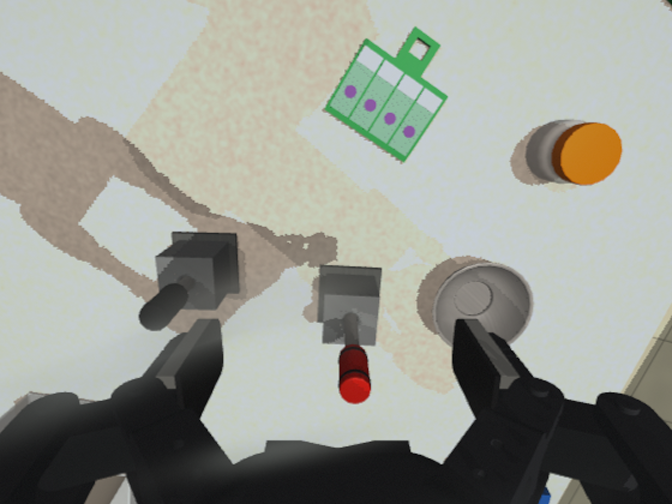

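Wrist view: the red handle top is at (355,389) in the 1.2x picture, the spare rod is at left near (160,310), and the dish is at right near (482,300).

```bash
python3 - <<'E'
from h import *
f=load('w2'); print(px(f,[.609,-.2955,.162]))
R=w(f,355/1.2-.4,389/1.2-.4,.162); print(R)
m=f['frame'].astype(int); k=(m[:,:,0]>180)&(m[:,:,1]<60); v,u=np.nonzero(k); print(u.mean(),v.mean(),k.sum())
T=robot.observe()['position'];yaw=1.839
R=(R+np.array([.608,-.2955,.162]))/2 # mean of wrist and fixed cams
d=R-T; x=[np.cos(yaw),np.sin(yaw),0]; y=[np.sin(yaw),-np.cos(yaw),0]
print(R,'tool x,y mm',d@x*1e3,d@y*1e3,T)
E
```

```text
(np.float64(293.50450739413156), np.float64(327.7076572387932))
[ 0.60947094 -0.29150211  0.162     ]
300.9767441860465 319.69767441860466 86
[ 0.60873547 -0.29350106  0.162     ] tool x,y mm -93.46933415656886 9.59903737635771 [ 0.57471026 -0.20591714  0.24480405]
```

Call:
jog_arm --pt "100 -0.935 0.1 0 0" --pt "100 -0.935 0.1 0 0" --pt "100 -0.935 0.1 0 0" --pt "100 -0.935 0.1 0 0" --pt "100 -0.935 0.08 0 0" --pt "100 0 0 0 0" --pt "100 0 0 0 0"

```text
time_s: 10.6
position: [0.6089, -0.2931, 0.245]
tcp_rot: [-3.141, -0.001, 1.839]
contact_force: [0.1, -0.3, -0.4]
width: 1.001
gripper_force: 0.0
```

```bash
python3 - <<'E'
from h import *
f=grab('top','t3');s=grab('side','s3');wv=grab('wrist','w3');print(robot.observe()['position'])
def red(f):
    m=f['frame'].astype(int); k=((m[:,:,0]>1.8*m[:,:,1]+30)&(m[:,:,0]>1.8*m[:,:,2]+30)).astype(np.uint8)
    n,l,st,c=cv2.connectedComponentsWithStats(k); return [(st[i].tolist(),c[i].round(1).tolist()) for i in range(1,n) if st[i][4]>15]
for n in(load('t2'),load('s2'),f,s,wv): print(red(n))
save(wv,'w3',s=1.2)
E
```

```text
[ 0.60901738 -0.29290172  0.24563058]
[([540, 80, 6, 6, 23], [542.2, 82.3]), ([529, 93, 7, 6, 28], [532.3, 95.5])]
[([360, 264, 10, 9, 75], [364.8, 268.1]), ([359, 273, 10, 12, 98], [363.3, 278.8]), ([527, 348, 10, 11, 79], [531.6, 352.7]), ([555, 354, 5, 11, 45], [557.4, 359.0])]
[([436, 186, 7, 8, 34], [439.2, 189.3])]
[([360, 264, 10, 9, 76], [364.7, 268.2]), ([359, 273, 10, 14, 102], [363.2, 279.3]), ([527, 348, 10, 10, 78], [531.6, 352.6]), ([555, 354, 5, 11, 45], [557.4, 359.0])]
[([270, 203, 28, 22, 462], [283.6, 213.7])]
```

View pics/w3.png

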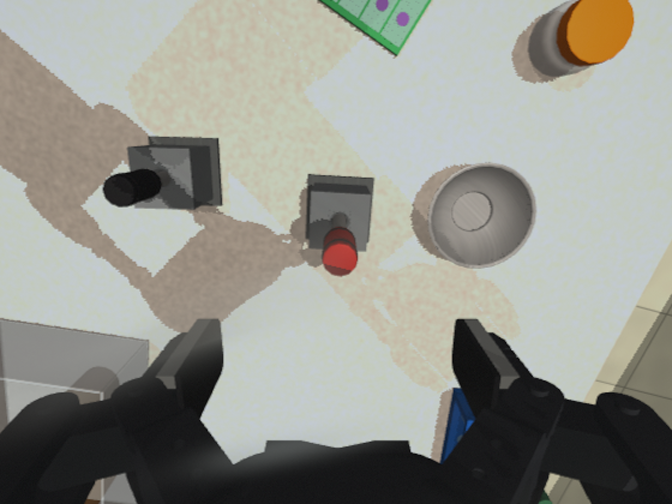

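The handle top is at (340,257) in the 1.2x picture, midway between the fingers. Next I'll compare it with where the TCP axis projects.

```bash
python3 - <<'E'
from h import *
f=load('w3'); T=np.array([.6090,-.2930,0]); print(px(f,T+[0,0,.162]))
R=w(f,340/1.2-.4,258/1.2-.4,.162); print(R)
d=R-T;yaw=1.839; print(d@[np.cos(yaw),np.sin(yaw),0]*1e3,d@[np.sin(yaw),-np.cos(yaw),0]*1e3)
b=w(f,341/1.2-.4,221/1.2-.4,.06); print('shank at stand top',b)
for u,v in((436/1.0+3.2,189.3),(617/1.4-.4,267/1.4-.4)): print(w(load('t3'),u,v,.162))
for u,v in((364.7,267.0),): print(w(load('s3'),u,v,.162))
E
```

```text
(np.float64(281.46902508137975), np.float64(215.84593080195236))
[ 0.60976964 -0.29180069  0.162     ]
0.9524764178184165 1.0599453680690232
shank at stand top [ 0.61124744 -0.29207387  0.06      ]
[ 0.61077763 -0.2899443   0.162     ]
[ 0.60863478 -0.29208831  0.162     ]
[ 0.60886837 -0.29602293  0.162     ]
```

Call:
jog_arm --pt "100 0.05 0.04 1 0" --pt "100 0 0 1 0" --pt "100 0 0 1 0" --pt "100 0 0 1 0" --pt "100 0 0 1 0" --pt "100 0 0 1 0" --pt "100 0 0 0.2 0" --pt "60 0 0 0 0" --pt "40 0 0 0 0" --pt "40 0 0 0 0" --squeeze 40

```text
time_s: 11.75
position: [0.6102, -0.2933, 0.1229]
tcp_rot: [3.14, 0.002, 1.839]
contact_force: [-0.5, -0.5, 0.3]
width: 0.518
gripper_force: 0.0
```

Call:
jog_arm --pt "0 0 0 0 0" --pt "0 0 0 0 0" --pt "0 0 0 0 0" --pt "0 0 0 0 0" --pt "0 0 0 0 0" --pt "0 0 0 0 0" --squeeze 60

```text
time_s: 12.35
position: [0.6101, -0.2934, 0.1224]
tcp_rot: [3.14, 0.001, 1.839]
contact_force: [-0.4, 0.6, 6.0]
width: 0.245
gripper_force: 58.5
```

Call:
jog_arm --pt "0 0 0 -0.25 0" --pt "0 0 0 -0.5 0" --pt "0 0 0 -0.5 0" --pt "0 0 0 -0.75 0" --pt "0 0 0 -1 0" --pt "0 0 0 -1 0" --pt "0 0 0 -1 0" --pt "0 0 0 -1 0" --pt "0 0 0 -1 0" --pt "0 0 0 -0.5 0" --pt "0 0 0 0 0" --pt "0 0 0 0 0"

```text
time_s: 13.55
position: [0.6092, -0.2929, 0.2706]
tcp_rot: [-3.141, -0.001, 1.839]
contact_force: [0.2, -0.3, -2.8]
width: 0.241
gripper_force: 58.9
```

```bash
python3 - <<'E'
from h import *
s=grab('side','s4');t=grab('top','t4');wv=grab('wrist','w4');o=robot.observe();print(o['position'],o['tcp_rot'],o['width'],o['gripper_force'])
A=cv2.resize(s['frame'][150:330,300:430,::-1],None,fx=3.3,fy=3.3,interpolation=cv2.INTER_CUBIC)
T=o['position']
print('expected tip px side (lift+8mm)',px(s,[T[0],T[1],T[2]+.019-.132]),'grip',px(s,[T[0],T[1],T[2]+.019]))
B=cv2.resize(wv['frame'][120:420,150:410,::-1],None,fx=1.4,fy=1.4)
C=np.zeros((600,800,3),np.uint8);C[:A.shape[0],:A.shape[1]]=A[:600];C[:B.shape[0],430:430+B.shape[1]]=B[:,:370];cv2.imwrite('pics/c4.png',C)
E
```

```text
[ 0.60915916 -0.29282161  0.26986976] [-3.13980928e+00 -1.80815171e-03  1.83868158e+00] 0.24163116571804572 58.92609179019928
expected tip px side (lift+8mm) (np.float64(363.6808148115564), np.float64(268.0793152041531)) grip (np.float64(372.4301083322306), np.float64(209.16057644181654))
```

View pics/c4.png

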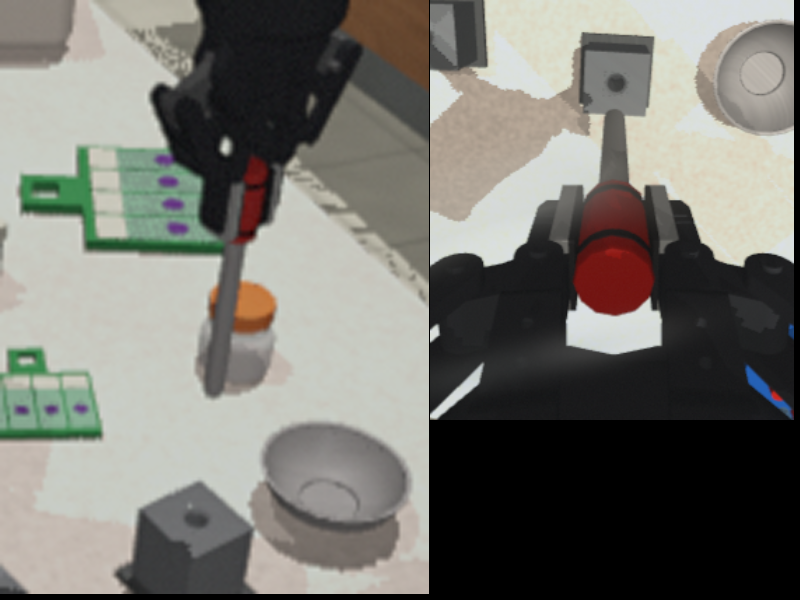

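The rod is held straight. Its tip is at side pixel (364,269) against an expected (364,268). I'll move to above the bushing.

Call:
jog_arm --pt "0 0.5 0.07 0 0" --pt "0 0.98 0.07 0 0" --pt "0 0.98 0.07 0 0" --pt "0 0.98 0.07 0 0" --pt "0 0.98 0.07 0 0" --pt "0 0.98 0.07 0 0" --pt "0 0.98 0.07 0 0" --pt "0 0.98 0.07 0 0" --pt "0 0.98 0.07 0 0" --pt "0 0.98 0.07 0 0" --pt "0 0.98 0.07 0 0" --pt "0 0.98 0.07 0 0"

```text
time_s: 14.9
position: [0.5657, -0.0695, 0.2713]
tcp_rot: [3.142, 0.0, 1.839]
contact_force: [-0.8, 1.1, -1.8]
width: 0.241
gripper_force: 58.9
```

Call:
jog_arm --pt "0 0.98 0.07 0 0" --pt "0 0.98 0.07 0 0" --pt "0 0.98 0.07 0 0" --pt "0 0.98 0.07 0 0" --pt "0 0.98 0.07 0 0" --pt "0 0.98 0.07 0 0" --pt "0 0.98 0.07 0 0" --pt "0 0.98 0.07 0 0" --pt "0 0.98 0.07 0 0" --pt "0 0.98 0.07 0 0" --pt "0 0.48 0.07 0 0" --pt "0 0 0 0 0"

```text
time_s: 16.1
position: [0.5261, 0.1326, 0.2713]
tcp_rot: [3.141, 0.0, 1.841]
contact_force: [0.6, -0.1, -1.4]
width: 0.241
gripper_force: 58.9
```

```bash
python3 - <<'E'
from h import *
a=load('w4');o=np.array([.6092,-.2929,.1575]);print('tip in w4 seen (282,201), exp',px(a,o))
wv=grab('wrist','w5');s=grab('side','s5');o=robot.observe();T=o['position'];print(T,o['tcp_rot'])
print('hole exp px wrist',px(wv,[.5253,.1315,.11]),'side',px(s,[.5253,.1315,.11]),'tip exp',px(wv,[T[0],T[1],T[2]-.113]),px(s,[T[0],T[1],T[2]-.113]))
A=cv2.resize(wv['frame'][130:280,230:330,::-1],None,fx=4,fy=4,interpolation=cv2.INTER_CUBIC)
B=cv2.resize(s['frame'][130:230,225:305,::-1],None,fx=5,fy=5,interpolation=cv2.INTER_CUBIC)
C=np.zeros((600,800,3),np.uint8);C[:,:400]=A;C[:500,400:]=B;cv2.imwrite('pics/c5.png',C)
E
```

```text
tip in w4 seen (282,201), exp (np.float64(281.83104175683576), np.float64(204.56741884787954))
[0.52648816 0.13108556 0.27123625] [-3.14154123e+00  6.18344514e-04  1.83908147e+00]
hole exp px wrist (np.float64(280.3058162360303), np.float64(190.34528588066544)) side (np.float64(254.4976054348182), np.float64(192.43116307203994)) tip exp (np.float64(281.4321977741757), np.float64(205.7447852977039)) (np.float64(254.8649133312456), np.float64(176.2902401434213))
```

View pics/c5.png

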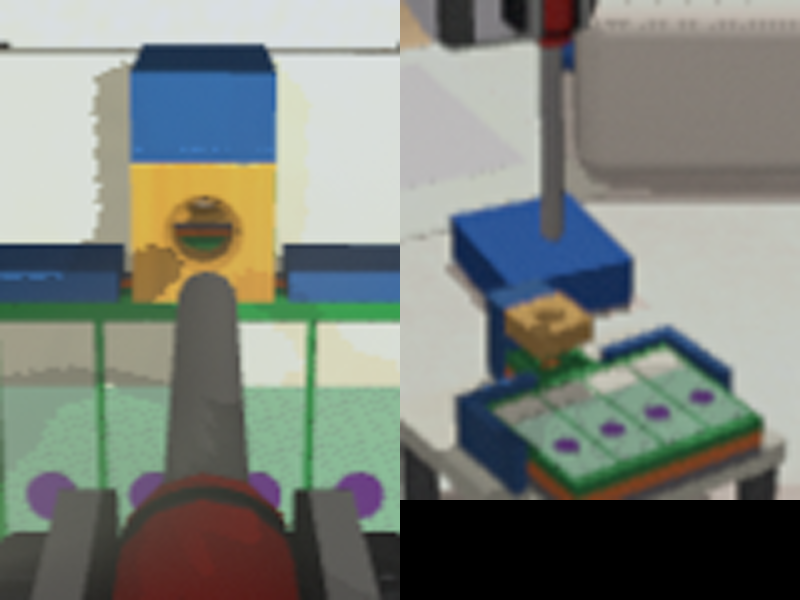

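Wrist crop: the hole centre is at (205,229), the rod's tip rim at (207,272) and the shank spans 177–238. They line up laterally, so I'll compute the offset.

```bash
cat >> h.py <<'E'
yaw=1.839; TX=np.array([np.cos(yaw),np.sin(yaw),0]);TY=np.array([np.sin(yaw),-np.cos(yaw),0])
def hole_rel(f,T,hu,hv): # hole centre relative to TCP, tool mm
    d=w(f,hu,hv,.11)-T; return (d@TX*1e3).round(2),(d@TY*1e3).round(2)
def rim(f,T,a=0,b=0): # far bottom rim point of tip offset by a,b mm
    return px(f,[*(T+TX*(a+5.5)/1e3+TY*b/1e3)[:2],T[2]-.113])
E
python3 - <<'E'
from h import *
f=load('w5');s=load('s5');T=np.array([.5262,.1315,.2712])
print(hole_rel(f,T,281.0,186.9))
print('rim obs (281.4,197.9)', [rim(f,T,a) for a in(-2,0,2,4)])
# side: tip bottom crop (553,240)->; hole (548,315)
print('side hole',w(s,225+148/5-.4,130+315/5-.4,.11),'tip obs',225+153/5-.4,130+241/5-.4,'exp bottom near rim',px(s,[T[0]-.001,T[1]-.005,T[2]-.113]),'ctr',px(s,[T[0],T[1],T[2]-.113]))
E
```

```text
(np.float64(3.61), np.float64(-0.21))
rim obs (281.4,197.9) [(np.float64(281.2322694276677), np.float64(201.02830370579576)), (np.float64(281.23574967240194), np.float64(198.646775759393)), (np.float64(281.23924538878725), np.float64(196.25466057777868)), (np.float64(281.2427566802238), np.float64(193.85188740432653))]
side hole [0.5242737  0.13087577 0.11      ] tip obs 255.2 177.79999999999998 exp bottom near rim (np.float64(254.9286410482995), np.float64(177.1478262589004)) ctr (np.float64(254.71096574783627), np.float64(176.2485424045516))
```

Call:
jog_arm --pt "0 0.08 -0.02 0.6 0" --pt "0 0 0 0.6 0" --pt "0 0 0 0.6 0" --pt "0 0 0 0.2 0" --pt "0 0 0 0 0" --pt "0 0 0 0 0"

```text
time_s: 16.8
position: [0.5259, 0.1327, 0.2314]
tcp_rot: [3.141, 0.0, 1.839]
contact_force: [0.3, -0.3, -1.9]
width: 0.239
gripper_force: 58.9
```

```bash
python3 - <<'E'
from h import *
wv=grab('wrist','w6');s=grab('side','s6');t=grab('top','t6');P=[]
for _ in range(3): P.append(robot.observe()['position'])
T=np.mean(P,0);print(T)
print('rim',rim(wv,T),rim(wv,T,2),'hole px nominal',px(wv,[.5253,.1315,.11]))
A=cv2.resize(wv['frame'][150:250,230:330,::-1],None,fx=5,fy=5,interpolation=cv2.INTER_CUBIC)
B=cv2.resize(s['frame'][160:220,230:280,::-1],None,fx=6,fy=6,interpolation=cv2.INTER_CUBIC)
C=np.zeros((500,800,3),np.uint8);C[:,:500]=A;C[:360,500:]=B;cv2.imwrite('pics/c6.png',C)
E
```

```text
[0.52596664 0.13272639 0.23178199]
rim (np.float64(281.5639638351718), np.float64(197.39835720040412)) (np.float64(281.56280791454395), np.float64(194.99577653073283)) hole px nominal (np.float64(280.3968781242901), np.float64(202.1150406090979))
```

View pics/c6.png

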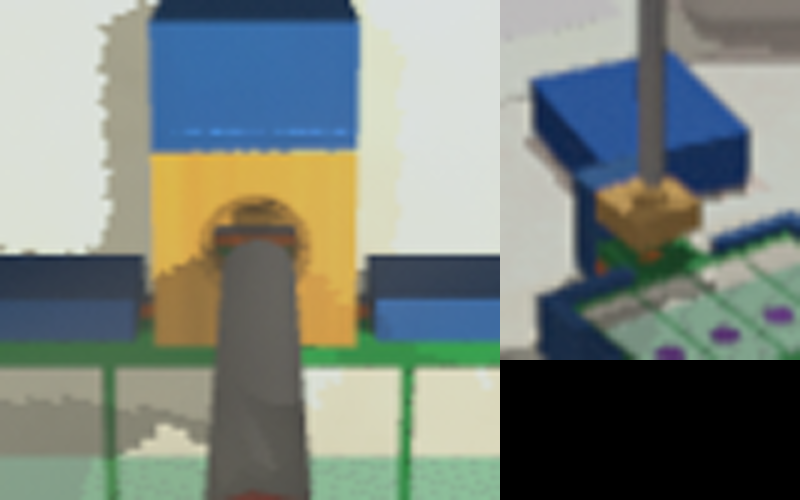

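Wrist crop: the block's far and near edges are at rows 151 and 346, and the hole's far rim is at row 197, spanning columns 204–310. The tip's far rim is at row 240, columns 220–297.

```bash
python3 - <<'E'
from h import *
f=load('w6');T=np.array([.52597,.1327,.2318])
g=lambda x,y:hole_rel(f,T,230+x/5-.4,150+y/5-.4)
print('far edge',g(254,151),'near',g(254,346),'hole far',g(257,197))
print('tip rim col',230+258.5/5-.4,'row',150+240/5-.4)
s=load('s6');print('side hole',px(s,[.5253,.1325,.11]),px(s,[.5253,.1315,.11]))
E
```

```text
far edge (np.float64(18.05), np.float64(-0.93)) near (np.float64(-15.74), np.float64(-0.98)) hole far (np.float64(10.3), np.float64(-0.45))
tip rim col 281.3 row 197.6
side hole (np.float64(254.38348929704554), np.float64(192.25556734978323)) (np.float64(254.4976054348182), np.float64(192.43116307203994))
```

Call:
jog_arm --pt "0 0.09 -0.02 0 0" --pt "0 0 0 0.2 0" --pt "0 0 0 0.2 0" --pt "0 0 0 0.1 0" --pt "0 0 0 0.1 0" --pt "0 0 0 0 0"

```text
time_s: 17.55
position: [0.5247, 0.1343, 0.2189]
tcp_rot: [-3.141, -0.0, 1.839]
contact_force: [-1.0, -0.5, -2.3]
width: 0.241
gripper_force: 58.9
```

Call:
jog_arm --pt "0 0 0 0.1 0" --pt "0 0 0 0.1 0" --pt "0 0 0 0 0" --pt "0 0 0 0 0"

```text
time_s: 17.95
position: [0.5248, 0.1343, 0.2152]
tcp_rot: [-3.141, 0.0, 1.839]
contact_force: [-0.1, -0.2, -1.3]
width: 0.242
gripper_force: 58.9
```

The tip is 8 mm into the bushing with no contact force. I'll carry on down.

Call:
jog_arm --pt "0 0 0 0.2 0" --pt "0 0 0 0.2 0" --pt "0 0 0 0.2 0" --pt "0 0 0 0.2 0" --pt "0 0 0 0.1 0" --pt "0 0 0 0 0"

```text
time_s: 18.55
position: [0.5246, 0.1343, 0.1968]
tcp_rot: [-3.141, -0.0, 1.839]
contact_force: [0.1, -0.3, -0.1]
width: 0.24
gripper_force: 58.9
```

Call:
jog_arm --pt "0 0 0 0.15 0" --pt "0 0 0 0.15 0" --pt "0 0 0 0.15 0" --pt "0 0 0 0.15 0" --pt "0 0 0 0.15 0" --pt "0 0 0 0 0"

```text
time_s: 19.15
position: [0.5245, 0.1343, 0.1817]
tcp_rot: [-3.141, -0.0, 1.839]
contact_force: [-0.7, -0.5, -0.8]
width: 0.244
gripper_force: 58.9
```

Call:
jog_arm --pt "0 0 0 0.1 0" --pt "0 0 0 0.1 0" --pt "0 0 0 0.1 0" --pt "0 0 0 0.1 0" --pt "0 0 0 0.1 0" --pt "0 0 0 0.1 0" --pt "0 0 0 0 0"

```text
time_s: 19.85
position: [0.5246, 0.1343, 0.1699]
tcp_rot: [-3.141, 0.0, 1.839]
contact_force: [-0.4, 0.3, -1.1]
width: 0.244
gripper_force: 58.9
```

Call:
jog_arm --pt "0 0 0 0.15 0" --pt "0 0 0 0.15 0" --pt "0 0 0 0.15 0" --pt "0 0 0 0.15 0" --pt "0 0 0 0.15 0" --pt "0 0 0 0.15 0" --pt "0 0 0 0.15 0" --pt "0 0 0 0.15 0" --pt "0 0 0 0 0" --pt "0 0 0 0 0"

```text
time_s: 20.85
position: [0.5248, 0.1343, 0.1462]
tcp_rot: [-3.142, 0.0, 1.839]
contact_force: [-0.6, -0.2, -1.3]
width: 0.244
gripper_force: 58.9
```

Call:
jog_arm --pt "0 0 0 0.15 0" --pt "0 0 0 0 0" --pt "0 0 0 0 0" --pt "0 0 0 0 0" --pt "0 0 0 0 0"

```text
time_s: 21.35
position: [0.5249, 0.1344, 0.1434]
tcp_rot: [3.141, 0.0, 1.839]
contact_force: [-0.9, 0.5, -1.6]
width: 0.244
gripper_force: 58.9
```

```bash
python3 - <<'E'
from h import *
f=grab('side','s9');a=load('s2');o=robot.observe();print(o['position'],o['tcp_rot'],o['contact_force'],o['gripper_force'])
for c in(265,280):print(np.abs(f['frame'][215:245,c].astype(int)-a['frame'][215:245,c]).max(1).tolist())
print(job.finish_job())
E
```

```text
[0.5248496  0.13435662 0.14333041] [3.14148183e+00 9.62438886e-05 1.83869282e+00] [ 0.01230125  0.74281798 -1.29518239] 58.93999993801117
[19, 13, 12, 14, 16, 15, 13, 12, 18, 21, 17, 5, 5, 6, 6, 8, 5, 5, 6, 5, 9, 7, 4, 6, 4, 7, 7, 5, 5, 6]
[7, 6, 6, 10, 21, 8, 5, 5, 6, 6, 4, 5, 5, 7, 7, 7, 7, 4, 6, 5, 5, 9, 4, 7, 6, 5, 6, 5, 8, 7]
the job is handed in; nothing more can be done
None
```

I handed the job in at about 21 s, with the trays home and the rod held upright through both bushings, its tip at about 30 mm above the bench (16 mm below the lower bushing) by the arm's position reading. No verdict came back, and I viewed 11 pictures against the limit of 10.

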